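Slide the tomato rack through the gated lane

ROBOT

A 6-joint arm with a two-finger parallel gripper is mounted at the origin on a cart in front of the work surface, level with it; the furniture and walls round the work are solid. World frame = base frame: x ahead of the robot, y to its left, z up, the work surface at z = 0. Lengths are in m, angles in rad, forces in N, time in s.
With the tool pointing down it reaches from about 0.275 to 0.825 m from the base axis. Payload 5.2 kg.
Tool frame: the origin (TCP) lies midway between the tips of the shut fingers; the grasp point (between the pads) lies 19 mm behind it; x points along the fingers, y is the direction in which the jaws open and shut, and the axes are right-handed (so a half turn about x gives the same grasp; the last joint's range is limited). The gripper opens to 93 mm and grips with 3 to 60 N. Pads are 15 mm wide; open, the fingers measure 128 mm over their backs; the gripper's body (75 mm by 188 mm) begins 65 mm behind the grasp point.
Start: joints at [1.133, 0.259, 1.535, -0, 1.348, -0.203], TCP at [0.128, 0.535, 0.219] pointing down, gripper open.
Joint ranges: [-3.14, 3.14], [-0.91, 2.08], [0.19, 2.58], [-1.22, 4.36], [0.22, 2.71], [-3.12, 3.12]. Speed limits (rad/s): [2.57, 2.57, 3.14, 3.14, 3.14, 3.14].

INTERFACE

Orientations are given as a unit quaternion [w, x, y, z].
In Python, from bench import arm gives the robot as it stands. The module is installed in compiled form; this text tells all that it offers.
- The arm moves only by the tool step_arm, never from a script. Its argument "commands" is a list that holds one entry, the list of rows, each a list of 6 numbers: the shift along the tool's x, y, z in mm, then the turn, a rotation vector about the tool's x, y, z in rad. In form: [[[dx, dy, dz, ax, ay, az], ...]]. A call has 1 to 8 rows; each row is the pose to reach, as a shift and turn from the pose measured when the call began, along the tool's axes at that moment; what a row does not reach only later rows make up. A row lasts 1/12 s, in which the tool goes at most 41.7 mm and 7.16 degrees, less where a joint would pass 70% of its speed; a pose out of reach is approached as far as the arm can. A call with a gripper value outside its range is refused whole. "gripper" is the closure, from -1 (fully open) to 1 (shut), so that 0 is half open, set as the call begins (left out, the last holds). The fingers move at their own pace and stop on an object; the grip force is fixed at half the most. Time passes only in rows, so rows that repeat a pose let the fingers close. It gives the time, the measured TCP pose, the force and the opening at its end, in the units of the state.
- arm.sense(): the state, without advancing time (a new reading comes with each control period).
- arm.get_image(name): name is "side" or "top" or "wrist"; returns the picture (400x640x3 uint8, red, green, blue); there is no depth.
- arm.calibration(name): a dict with "fx", "fy", "cx", "cy" (pixels), "view" (4x4, takes a point from world to camera coordinates). Camera axes: x right, y up, looking along -z (the intrinsics and any distortion apply to the point x, -y, -z); pixel columns grow to the right and rows downward; lengths in m; the calibration is good to about 2 mm. A picture is of the moment at which its call begins: read the wrist's pose just before it. calibration takes no time and is no camera call; for the wrist camera it gives the pose at the moment of the call.
- arm.close_job(): hands the job in, once; it reports no verdict.
The state is a dict: "time": time; "q": joint angles; "qvel": joint speeds; "joint_efforts": joint torques, N m; "tcp_pos": TCP position; "ee_rot": TCP orientation; "ft_force": force on the tool from outside, world axes, zero at the start; "wrist_torque": the same for the moment, N m; "grip_width": opening from 0.0 (shut) to 1.0 (fully open).
Only numpy, scipy, OpenCV 4.12 (cv2) and the standard library are available. Lean on these libraries where they do the work, as an engineer would, in place of code of your own. Each camera call takes 0.05 s, during which the arm holds its last target.

TASK

Press the orange paddle down with one fingertip to hold the lane's gate up, and while it stays held, push the green tomato rack along the lane with the other finger, under the gate and fully home against the end stop. Then let go, so that the gate drops shut behind the rack. Only press and push: do not pinch or lift the rack or the tomatoes, keep the tomatoes in their cells, and leave the jars, the mill and the timer standing where they are.

Things in the scene. Friction and masses are not known exactly. Their poses are not given: they have to be found in the camera images.
- lane: Fixed wooden lane. Origin on the worktop under the gate, on the lane's centre line; x = loading direction, y = left (paddle side, nearest the robot), z up. All heights here are above the worktop. Floor 6 mm thick, x -220 to +136, y -36 to +56 mm. Guide walls: inner faces at y -30 and +30 mm, 6 mm thick, tops 31 mm high. The entry end (x = -220 mm) is open.
- lane_stop (a point): Middle of the inner face of the end stop (72 mm wide, 49 mm high) that closes the lane's far end, at lane x = +126 mm, 30 mm high.
- gate_rod (a point): Point on the gate's hinge axis at the gate's plane (lane x = 0, y = 48 mm, 40 mm high). The axis is an 8 mm steel rod along the lane's x, carried by two dark posts, 48 mm high, at lane x = -212 and +52 mm.
- gate (a joint): Gate angle, rad: 0 = down, shut; 1.2 = fully up (stop). The gate is a see-saw on the rod: pressing the outer paddle down raises the inner leaf. A spring shuts it when let go; holding it takes about 2 to 5 N at the paddle. The rack passes freely from about 0.8 rad; it cannot push the gate open itself.
- leaf_tip (a point): Tip of the gate's steel leaf, which bars the rack: it reaches 42 mm inward from the rod at lane x = -3 to +3 mm, 10 mm wide, 20 degrees above level when shut. Held up it stands nearly upright between the two fingers, about at lane y = 35 to 50 mm, up to 82 mm high: keep fingers passing it clear of that. Moves with the gate.
- paddle_mid (a point): Middle of the orange paddle plate: lane x = -208 to +42 mm, from 6 to 49 mm out from the rod, 4 mm thick; slants outward and up, 60 degrees when shut; level at 1.05 rad, upper face then 42 mm high. A fingertip at lane y = 62 to 74 mm going straight down to 44 mm height turns the gate to about 0.9 to 1.0 rad, and may slide along the plate while pressing.
- rack: Loose green plastic rack, about 0.2 kg, on the lane's floor before the gate; origin: centre of its underside, x along the lane. 104 mm long, 56 mm wide; two open cells with 24 mm high sides; front and rear end panels 5 mm thick, tops 64 mm above the worktop. Home: front panel against the end stop, origin at lane x = +74 mm, rear face at lane x = +22 mm.
- rack_front (a point): Middle of the rack's front face (toward the gate), 52 mm ahead of its origin, 30 mm above its underside.
- rack_rear (a point): Middle of the rack's rear face, where it is pushed, 52 mm behind its origin, 30 mm above its underside.
- tomato_a_mid (a point): Centre of the tomato in the rack's front cell, about 38 mm across, loose.
- tomato_b_mid (a point): Centre of the tomato in the rack's rear cell, about 38 mm across, loose.
- mustard_jar: Loose glass jar with a white lid, 59 mm across, 103 mm tall; origin at the centre of its underside. Leave alone.
- pepper_mill: Loose dark wooden pepper mill, 58 mm across, 170 mm tall, beside the end of the lane; origin at the centre of its underside. Leave alone.
- spice_jar: Loose spice jar with a dark cap, 41 mm across, 105 mm tall; origin at the centre of its underside. Leave alone.
- kitchen_timer: Loose red and white kitchen timer, 60 mm across, 48 mm tall; origin at the centre of its underside. Leave alone.
There are look-alikes about, which are no part of the job. Leave any grey look-alike of the part that bears tomato_b_mid alone.

How it is judged:
By the outcome, as a careful person would: the job done as asked, in the order asked, and still so for the second after the job is handed in, with the robot touching nothing.
It also fails if it takes over 37 s, if anything falls off the work surface, if the arm or the gripper's body presses on something with over 40 N, if the wrist force passes 120 N, or if a joint passes its speed limit or range.

## Working session

There is one attempt and no reset: what is moved stays moved. The work goes in short steps, Python scripts to look and compute and a tool call to move; the robot and the scene stay as the last step left them, time stands still between calls to the robot, and variables do not carry over. Pictures are saved under pics/ and viewed, and the job is handed in when it is done.

Besides the shell and the picture viewer there is one more tool, called after "Call:" in YAML: its name, and indented under it one key for each argument. step_arm: Moves the arm, as the interface text tells. Its arguments: {"type":"object","properties":{"commands":{"type":"array"},"gripper":{"type":"number"}},"required":["commands"]}

```bash
mkdir -p pics; python3 - <<'E'
from bench import arm
import cv2,numpy as np
s=arm.sense();print(s)
for n in ["side","top","wrist"]:
    im=arm.get_image(n);cv2.imwrite(f"pics/{n}0.png",im[:,:,::-1])
    c=arm.calibration(n);print(n,{k:(np.round(v,4).tolist()) for k,v in c.items()})
E
```

```text
{'time': 0.0, 'q': array([ 1.13320512e+00,  2.59336931e-01,  1.53605852e+00, -3.00420235e-05,
        1.34799590e+00, -2.02812428e-01]), 'qvel': array([ 0.0017233 , -0.00057895, -0.00090948,  0.00120713,  0.00136888,
       -0.00162116]), 'joint_efforts': array([-6.79932564e-04, -4.37294304e+01, -2.84001178e+01,  7.20368349e-02,
        4.12483094e-02, -2.05425563e-04]), 'tcp_pos': array([0.1277071 , 0.53441513, 0.21783083]), 'ee_rot': array([ 0.70204997,  0.08220708,  0.70243064, -0.08342082]), 'ft_force': array([-0.82131201,  0.02327603,  0.10682012]), 'wrist_torque': array([-0.03107337, -0.01759731, -0.0467504 ]), 'grip_width': 1.0022481438108835}
side {'fx': 509.0564, 'fy': 509.0564, 'cx': 314.663, 'cy': 199.4967, 'view': [[-0.9816, -0.19, 0.0196, 0.6295], [0.1442, -0.6697, 0.7285, -0.0232], [-0.1252, 0.718, 0.6847, -1.1538], [0.0, 0.0, 0.0, 1.0]]}
top {'fx': 457.5973, 'fy': 457.5973, 'cx': 309.4586, 'cy': 206.7456, 'view': [[0.0262, -0.9997, -0.0033, 0.118], [0.9847, 0.0252, 0.1722, -0.6129], [-0.1721, -0.0078, 0.985, -0.8285], [0.0, 0.0, 0.0, 1.0]]}
wrist {'fx': 319.05, 'fy': 319.05, 'cx': 317.3554, 'cy': 200.2824, 'view': [[0.2331, 0.9725, -0.0011, -0.5492], [-0.9341, 0.2236, -0.2784, 0.0318], [-0.2705, 0.0659, 0.9605, -0.3918], [0.0, 0.0, 0.0, 1.0]]}
```

View pics/side0.png

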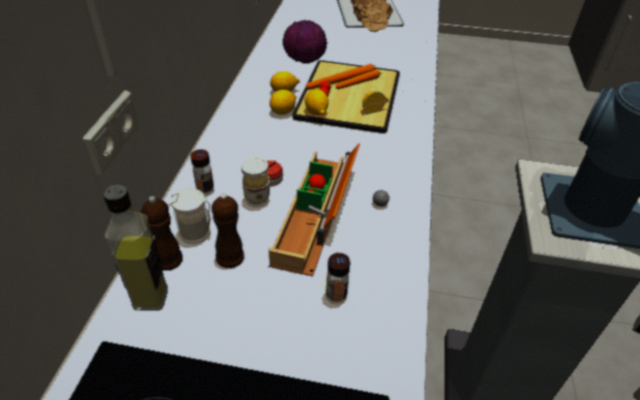

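View pics/top0.png

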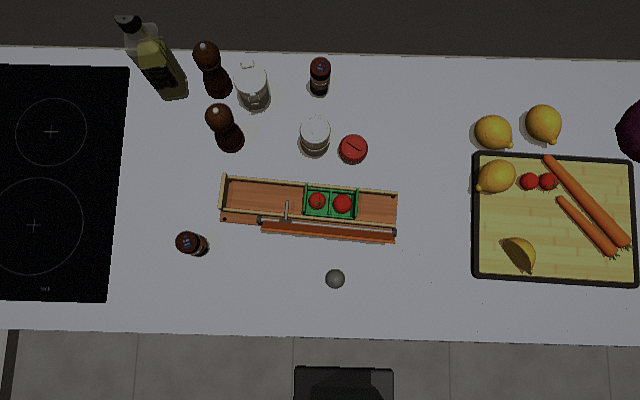

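View pics/wrist0.png

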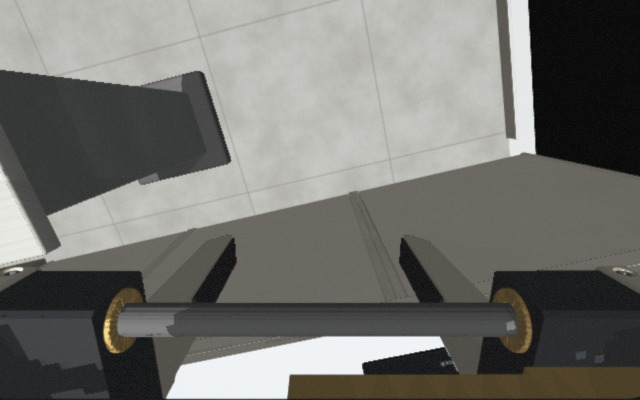

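```bash
python3 - <<'E'
import cv2
im=cv2.imread("pics/top0.png")
cv2.imwrite("pics/top0c.png",cv2.resize(im[165:265,205:405],None,fx=4,fy=4,interpolation=cv2.INTER_CUBIC))
im=cv2.imread("pics/side0.png")
cv2.imwrite("pics/side0c.png",cv2.resize(im[135:285,230:400],None,fx=4,fy=4,interpolation=cv2.INTER_CUBIC))
E
```

```text
(no output)
```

View pics/top0c.png

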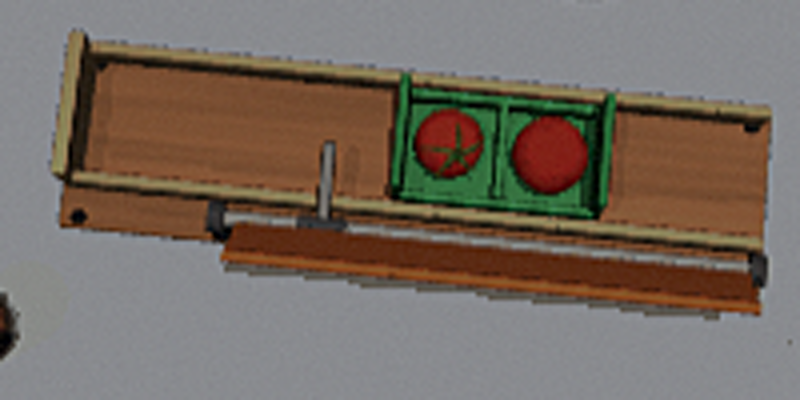

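View pics/side0c.png

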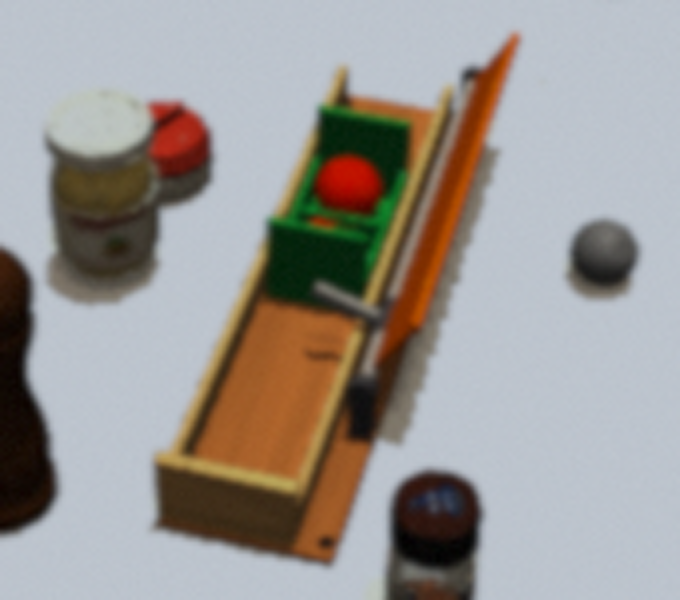

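```bash
cat > h.py <<'E'
import numpy as np,cv2
from bench import arm
from scipy.optimize import least_squares
C={n:arm.calibration(n) for n in("side","top")}
def proj(n,P,c=None):
    c=c or C[n];P=np.atleast_2d(P);q=P@c["view"][:3,:3].T+c["view"][:3,3]
    return np.c_[c["cx"]+c["fx"]*q[:,0]/-q[:,2], c["cy"]+c["fy"]*-q[:,1]/-q[:,2]]
def ray(n,u,v,z,c=None):
    c=c or C[n];d=np.array([(u-c["cx"])/c["fx"],-(v-c["cy"])/c["fy"],-1])
    R=c["view"][:3,:3];o=-R.T@c["view"][:3,3];d=R.T@d
    return o+d*(z-o[2])/d[2]
def l2w(p,L): # L x,y,yaw ; p mm
    L=np.asarray(L);p=np.atleast_2d(p)/1000;c,s=np.cos(L[2]),np.sin(L[2])
    return np.c_[L[0]+c*p[:,0]-s*p[:,1],L[1]+s*p[:,0]+c*p[:,1],p[:,2]]
E
cat > fit.py <<'E'
from h import *
top=[((60,226),(136,56,6)),((770,108),(-220,-36,31)),((762,248),(-220,36,31)),((216,215),(52,48,48)),((758,265),(-212,48,48)),
((328,143),(0,8.5,54.4)),((758,312),(-208,73.5,82)),((222,262),(42,73.5,82)),((90,38),(126,-36,49)),((68,180),(126,36,49))]
side=[((330,562),(136,56,6)),((365,380),(52,48,48)),((472,75),(-212,48,48)),((320,288),(0,8.5,54.4)),((517,37),(-208,72.5,82)),((415,325),(42,72.5,82)),((302,492),(136,36,49)),((157,457),(136,-36,49))]
obs=[("top",205,165,*t) for t in top]+[("side",230,135,*t) for t in side]
def f(L):
    r=[]
    for n,ox,oy,px,p in obs:
        r.append(proj(n,l2w(p,L))[0]-[ox+(px[0]+.5)/4-.5,oy+(px[1]+.5)/4-.5])
    return np.ravel(r)
g=least_squares(f,[.5,.1,1.6],loss="soft_l1")
print(g.x,np.round(f(g.x).reshape(-1,2),1).tolist())
L=g.x
# rack: front top corners crop top (403,75)?,(393,197)
for n,o,pts,z in [("top",(205,165),[(405,78),(393,197),(613,98),(603,215)],.064),("top",(205,165),[(450,144),(549,154)],.028)]:
  for p in pts:
    w=ray(n,o[0]+(p[0]+.5)/4-.5,o[1]+(p[1]+.5)/4-.5,z)
    d=w[:2]-L[:2];c,s=np.cos(L[2]),np.sin(L[2]);print(p,np.round(w*1000),np.round([1000*(c*d[0]+s*d[1]),1000*(-s*d[0]+c*d[1])],1))
E
python3 fit.py
```

```text
[0.62894949 0.17754525 1.50350116] [[-1.0, 0.7], [2.6, -0.7], [2.4, 0.1], [-0.6, 0.4], [0.5, 0.5], [0.1, 0.2], [0.8, 0.1], [-0.4, 0.0], [-1.8, -1.1], [-1.0, -0.6], [1.4, -0.3], [-0.1, -0.5], [0.5, -1.7], [-0.9, -0.7], [0.2, -1.0], [1.2, 0.3], [-1.3, 0.8], [-1.0, 1.7]]
(405, 78) [652. 142.  64.] [-34.1 -25.1]
(393, 197) [594. 146.  64.] [-33.9  33. ]
(613, 98) [644.  42.  64.] [-134.2  -24.6]
(603, 215) [588.  46.  64.] [-133.8   32.4]
(450, 144) [627. 119.  28.] [-58.4  -1.8]
(549, 154) [623.  70.  28.] [-107.8   -1.3]
```

```bash
python3 - <<'E'
from h import *
from scipy.spatial.transform import Rotation as R
L=[0.629,0.1775,1.5035]
def w2l(w):
    d=np.array(w[:2])-L[:2];c,s=np.cos(L[2]),np.sin(L[2]);return np.round([1000*(c*d[0]+s*d[1]),1000*(-s*d[0]+c*d[1])],0)
for n,u,v,z in [("mill",218,113,.165),("mustard",315,128,.103),("spice far",320,68,.105),("spice near",186,242,.105),("timer",353,148,.048),("ball",335,279,.012)]:
    w=ray("top",u,v,z);print(n,w.round(3),w2l(w))
s=arm.sense();q=s["ee_rot"];Rt=R.from_quat([q[1],q[2],q[3],q[0]])
print(Rt.as_matrix().round(3))
ly=np.array([-np.sin(L[2]),np.cos(L[2]),0]);dn=np.array([0,0,-1.])
for sg in(1,-1):
    y=sg*ly;T=np.c_[dn,y,np.cross(dn,y)]
    print(sg,"rotvec tool",(Rt.inv()*R.from_matrix(T)).as_rotvec().round(3))
for p in [(-157,35,120),(-157,35,44)]:
    t=l2w(p,L)[0];print(p,t.round(3),"tool shift mm",(Rt.inv().apply(t-s["tcp_pos"])*1000).round(1))
E
```

```text
mill [0.752 0.297 0.165] [ 127. -115.]
mustard [0.751 0.127 0.103] [ -42. -125.]
spice far [0.871 0.12  0.105] [ -41. -245.]
spice near [0.531 0.353 0.105] [168. 110.]
timer [0.731 0.051 0.048] [-120. -110.]
ball [0.474 0.08  0.012] [-107.  148.]
[[-0.001  0.233  0.973]
 [-0.001  0.973 -0.233]
 [-1.    -0.001 -0.   ]]
1 rotvec tool [-1.738e+00 -1.000e-03  1.000e-03]
-1 rotvec tool [1.403e+00 1.000e-03 1.000e-03]
(-157, 35, 120) [0.584 0.023 0.12 ] tool shift mm [  98.4 -391.1  562.3]
(-157, 35, 44) [0.584 0.023 0.044] tool shift mm [ 174.4 -391.   562.3]
```

Call:
step_arm:
  commands:
    - [[0, -16, 23, 0.06, 0, 0], [0, -38, 54, 0.15, 0, 0], [0, -62, 90, 0.25, 0, 0], [0, -86, 124, 0.34, 0, 0], [0, -109, 157, 0.43, 0, 0], [0, -132, 190, 0.52, 0, 0], [0, -150, 215, 0.6, 0, 0], [0, -165, 237, 0.65, 0, 0]]
  gripper: -0.12

```text
time: 0.82
tcp_pos: [0.321, 0.3169, 0.2181]
ee_rot: [0.638, 0.304, 0.638, -0.305]
ft_force: [0.7, 0.4, 0.5]
grip_width: 0.561
```

```bash
cat > go.py <<'E'
import sys
from h import *
from scipy.spatial.transform import Rotation as R
L=np.array([0.629,0.1775,1.5035])
def w2l(w):
    d=np.array(w[:2])-L[:2];c,s=np.cos(L[2]),np.sin(L[2]);return np.round([1000*(c*d[0]+s*d[1]),1000*(-s*d[0]+c*d[1]),1000*w[2]],1)
def rep(*tg):
    s=arm.sense();q=s["ee_rot"];Rt=R.from_quat([q[1],q[2],q[3],q[0]])
    print("t",round(s["time"],2),"lane",w2l(s["tcp_pos"]),"F",s["ft_force"].round(1),"grip",round(s["grip_width"],3),"q",s["q"].round(2))
    ly=np.array([-np.sin(L[2]),np.cos(L[2]),0]);dn=np.array([0,0,-1.])
    T=np.c_[dn,-ly,np.cross(dn,-ly)]
    print("rot",(Rt.inv()*R.from_matrix(T)).as_rotvec().round(3))
    for p in tg: print(p,(Rt.inv().apply(l2w(p,L)[0]-s["tcp_pos"])*1000).round(1))
if __name__=="__main__": rep(*[tuple(map(float,a.split(","))) for a in sys.argv[1:]])
E
python3 go.py -157,35,160 -157,35,110
```

```text
t 0.82 lane [118.3 316.7 218.1] F [0.7 0.4 0.5] grip 0.561 q [ 0.53  0.08  1.76 -0.    1.31 -0.15]
rot [0.748 0.001 0.001]
(-157.0, 35.0, 160.0) [ 58.4  19.4 393.4]
(-157.0, 35.0, 110.0) [108.4  19.5 393.3]
```

Call:
step_arm:
  commands:
    - [[0, 1, 28, 0.07, 0, 0], [0, 3, 65, 0.18, 0, 0], [0, 5, 102, 0.28, 0, 0], [0, 7, 140, 0.37, 0, 0], [0, 9, 178, 0.46, 0, 0], [0, 11, 215, 0.55, 0, 0], [0, 13, 250, 0.63, 0, 0], [0, 14, 275, 0.7, 0, 0]]

```text
time: 1.48
tcp_pos: [0.5066, 0.1093, 0.218]
ee_rot: [-0.494, -0.506, -0.493, 0.507]
ft_force: [0.6, 0.9, -0.1]
grip_width: 0.56
```

```bash
python3 go.py -157,35,160 -157,35,110
```

```text
t 1.48 lane [-76.3 117.5 218. ] F [ 0.6  0.9 -0.1] grip 0.56 q [-0.    0.2   1.61 -0.    1.33  0.02]
rot [0.042 0.002 0.   ]
(-157.0, 35.0, 160.0) [58.2 79.1 84. ]
(-157.0, 35.0, 110.0) [108.2  79.1  83.9]
```

Stop at z = 120 mm (paddle edge is at about 84) for a look.

Call:
step_arm:
  commands:
    - [[0, 20, 21, 0.02, 0, 0], [10, 45, 48, 0.04, 0, 0], [30, 68, 72, 0.042, 0, 0], [55, 78, 83, 0.042, 0, 0], [80, 79, 84, 0.042, 0, 0], [98, 79, 84, 0.042, 0, 0], [98, 79, 84, 0.042, 0, 0]]

```text
time: 2.07
tcp_pos: [0.5804, 0.023, 0.1154]
ee_rot: [-0.481, -0.514, -0.485, 0.519]
ft_force: [0.1, 0.2, -0.7]
grip_width: 0.558
```

```bash
python3 go.py -157,35,44; python3 - <<'E'
from h import *
for n in("side","top","wrist"):
    im=arm.get_image(n)[:,:,::-1]
    if n=="side": im=cv2.resize(im[110:290,220:420],None,fx=4,fy=4)[:, :800][:600]
    if n=="top": im=cv2.resize(im[140:290,205:405],None,fx=4,fy=4)
    cv2.imwrite(f"pics/{n}1.png",im)
E
```

```text
t 2.07 lane [-157.5   38.1  115.4] F [ 0.1  0.2 -0.7] grip 0.558 q [-0.15  0.4   1.59 -0.    1.15 -0.08]
rot [-0.001  0.002  0.009]
(-157.0, 35.0, 44.0) [71.4  3.8 -0.6]
```

View pics/side1.png

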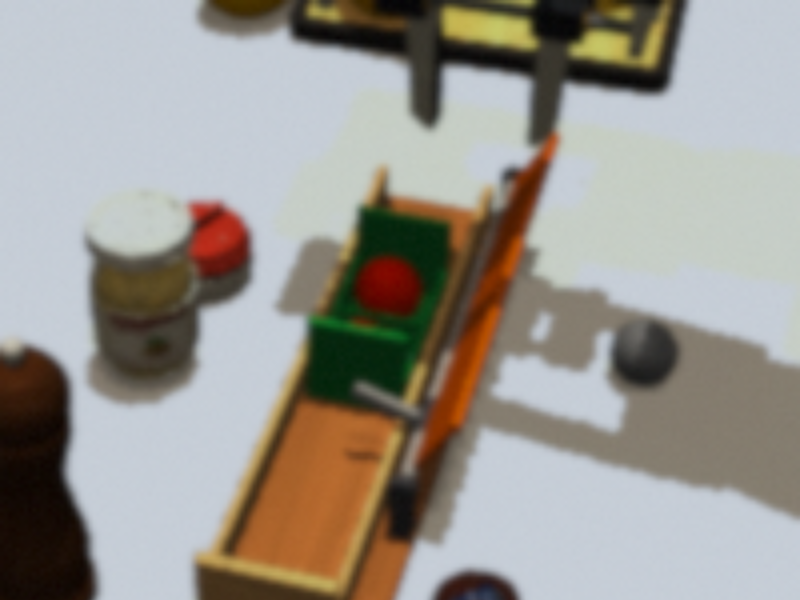

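View pics/top1.png

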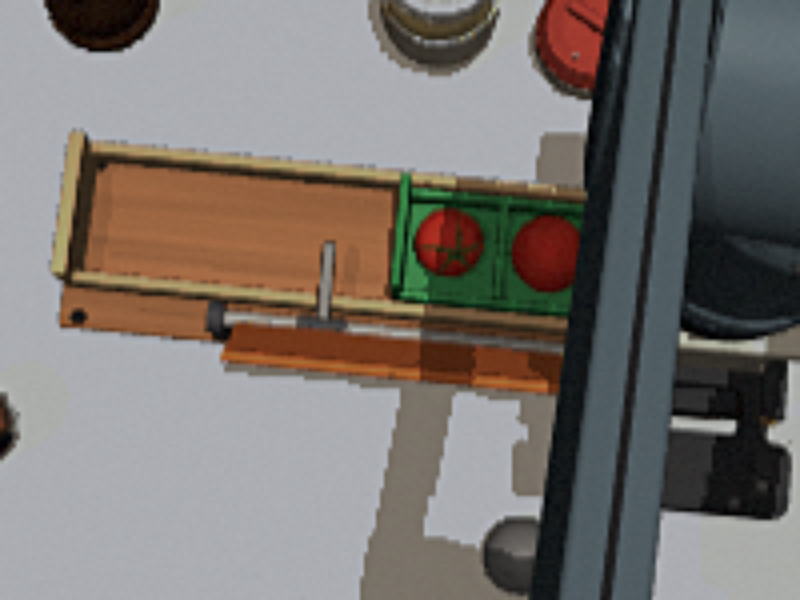

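View pics/wrist1.png

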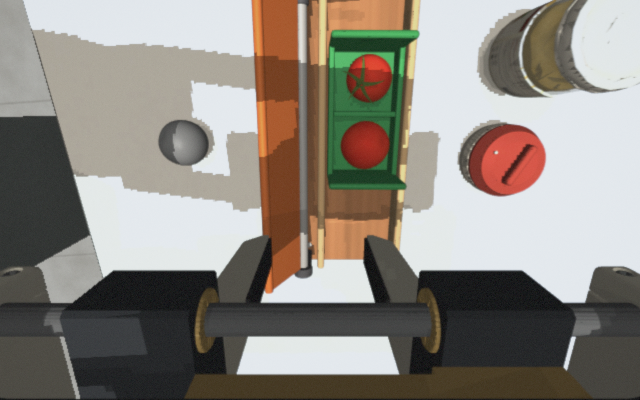

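```bash
python3 - <<'E'
from h import *
from go import L
cw=arm.calibration("wrist")
for y in(38-26-9,38-26,38+26,38+26+9):
    for x in (-165,-157,-150):
        P=l2w((x,y,115),L);a=proj("side",P)[0];print(x,y,(a-[220,110])*4, proj("wrist",P,cw)[0].round())
E
```

```text
-165 3 [424.32590411 107.69010001] [372. 258.]
-157 3 [420.89238723 115.8772278 ] [373. 245.]
-150 3 [417.85987945 123.10816029] [373. 234.]
-165 12 [439.91183191 110.38126588] [357. 258.]
-157 12 [436.55133801 118.59305868] [357. 245.]
-150 12 [433.58328663 125.84586845] [358. 234.]
-165 64 [530.80445319 126.07536656] [269. 258.]
-157 64 [527.8740541  134.43173497] [269. 245.]
-150 64 [525.28567708 141.81278832] [268. 234.]
-165 73 [546.6829164  128.81704346] [254. 258.]
-157 73 [543.82839644 137.19879748] [254. 245.]
-150 73 [541.30700937 144.60237022] [253. 234.]
```

Call:
step_arm:
  commands:
    - [[10, 0, 0, 0, 0, 0], [22, 0, 0, 0, 0, 0], [34, 0, 0, 0, 0, 0], [46, 0, 0, 0, 0, 0], [58, 0, 0, 0, 0, 0], [66, 0, 0, 0, 0, 0], [70, 0, 0, 0, 0, 0], [70, 0, 0, 0, 0, 0]]

```text
time: 2.88
tcp_pos: [0.584, 0.0233, 0.051]
ee_rot: [-0.484, -0.516, -0.482, 0.517]
ft_force: [0.5, 0.4, 1.1]
grip_width: 0.565
```

```bash
python3 go.py -145,38,44; python3 - <<'E'
from h import *
for n in("side","wrist"):
    im=arm.get_image(n)[:,:,::-1]
    if n=="side": im=cv2.resize(im[110:260,220:420],None,fx=4,fy=4)
    cv2.imwrite(f"pics/{n}2.png",im)
E
```

```text
t 2.88 lane [-156.9   34.6   51. ] F [0.5 0.4 1.1] grip 0.565 q [-0.15  0.48  1.66 -0.    1.01 -0.08]
rot [ 0.001  0.002 -0.001]
(-145.0, 38.0, 44.0) [  6.9  -3.4 -11.9]
```

View pics/side2.png

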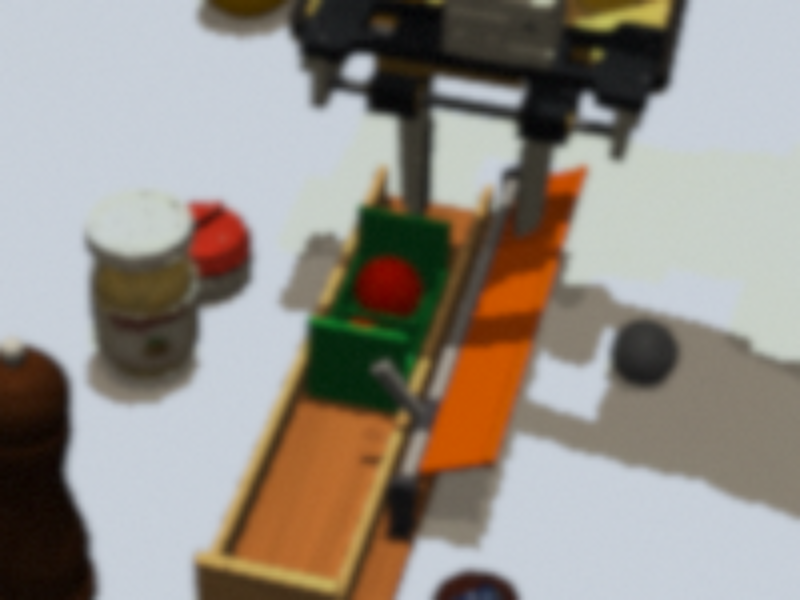

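View pics/wrist2.png

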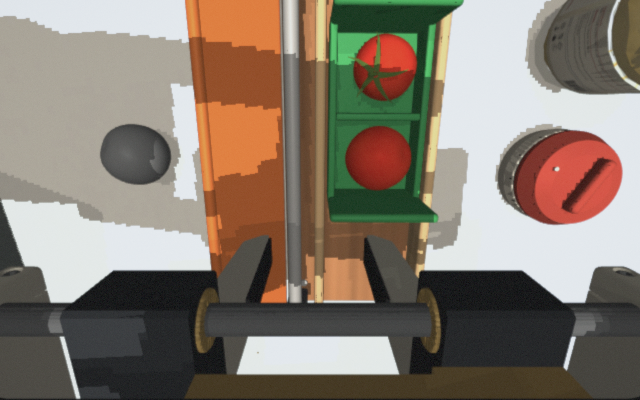

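Call:
step_arm:
  commands:
    - [[3, -1, 0, 0, 0, 0], [6, -2, 0, 0, 0, 0], [8, -2, 0, 0, 0, 0], [8, -2, 0, 0, 0, 0]]

```text
time: 3.32
tcp_pos: [0.5823, 0.0234, 0.0435]
ee_rot: [-0.484, -0.516, -0.482, 0.517]
ft_force: [-0.3, -0.2, 2.5]
grip_width: 0.56
```

```bash
python3 go.py -100,36,44; python3 - <<'E'
from h import *
for n in("side",):
    im=arm.get_image(n)[:,:,::-1]
    if n=="side": im=cv2.resize(im[110:260,220:420],None,fx=4,fy=4)
    cv2.imwrite(f"pics/{n}3.png",im)
E
```

```text
t 3.32 lane [-156.9   36.2   43.5] F [-0.3 -0.2  2.5] grip 0.56 q [-0.15  0.48  1.67 -0.    0.99 -0.08]
rot [ 0.     0.002 -0.002]
(-100.0, 36.0, 44.0) [ -0.6   0.3 -56.9]
```

View pics/side3.png

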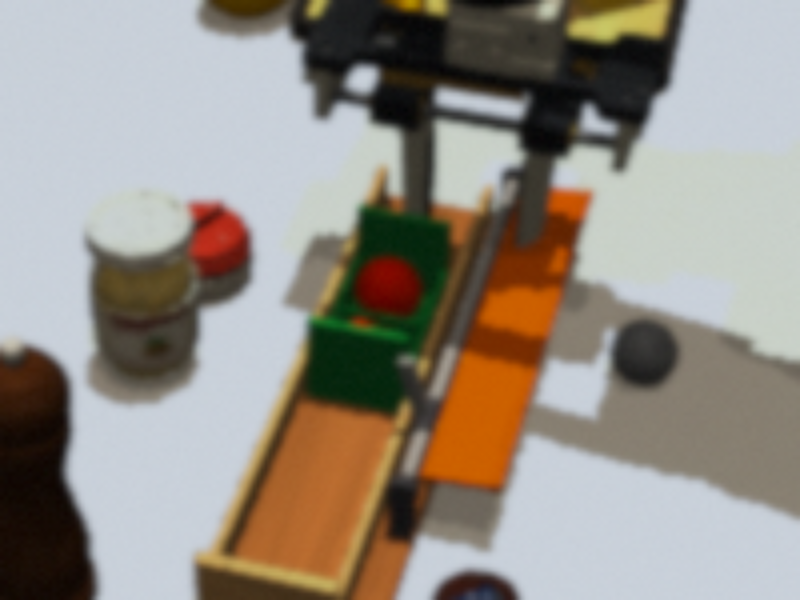

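```bash
python3 - <<'E'
from h import *
from go import L
for th in(.6,.7,.8,.9,1.0,1.1):
    a=np.radians(20)+th
    print(th,((proj("side",l2w((0,48-42*np.cos(a),40+42*np.sin(a)),L))[0]-[220,110])*4).round(), ((proj("side",l2w((42,48+49*np.cos(np.pi/3-th),40+49*np.sin(np.pi/3-th)),L))[0]-[220,110])*4).round())
E
```

```text
0.6 [384. 362.] [494. 462.]
0.7 [390. 360.] [498. 469.]
0.8 [397. 358.] [500. 476.]
0.9 [405. 358.] [501. 483.]
1.0 [413. 357.] [501. 490.]
1.1 [420. 358.] [501. 496.]
```

Call:
step_arm:
  commands:
    - [[1, 0, -4, 0, 0, 0], [1, 0, -8, 0, 0, 0], [1, 0, -13, 0, 0, 0], [1, 0, -19, 0, 0, 0], [1, 0, -26, 0, 0, 0], [1, 0, -33, 0, 0, 0], [1, 0, -39, 0, 0, 0], [1, 0, -43, 0, 0, 0]]

```text
time: 4.03
tcp_pos: [0.5853, 0.0672, 0.0427]
ee_rot: [-0.484, -0.516, -0.482, 0.516]
ft_force: [0.0, -4.6, 3.6]
grip_width: 0.561
```

```bash
python3 go.py -100,36,43 14,36,43; python3 - <<'E'
from h import *
for n in("side","wrist"):
    im=arm.get_image(n)[:,:,::-1]
    if n=="side": im=cv2.resize(im[110:260,220:420],None,fx=4,fy=4)
    cv2.imwrite(f"pics/{n}4.png",im)
E
```

```text
t 4.03 lane [-113.    36.2   42.7] F [ 0.  -4.6  3.6] grip 0.561 q [-0.07  0.49  1.65 -0.    0.99 -0.01]
rot [ 0.001  0.002 -0.002]
(-100.0, 36.0, 43.0) [ -0.4   0.2 -13. ]
(14.0, 36.0, 43.0) [  -0.6    0.3 -127. ]
```

View pics/side4.png

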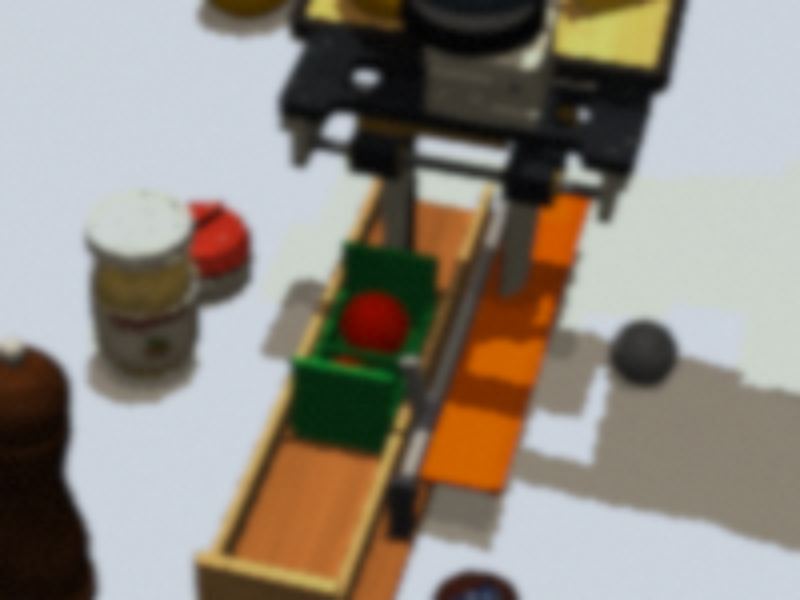

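View pics/wrist4.png

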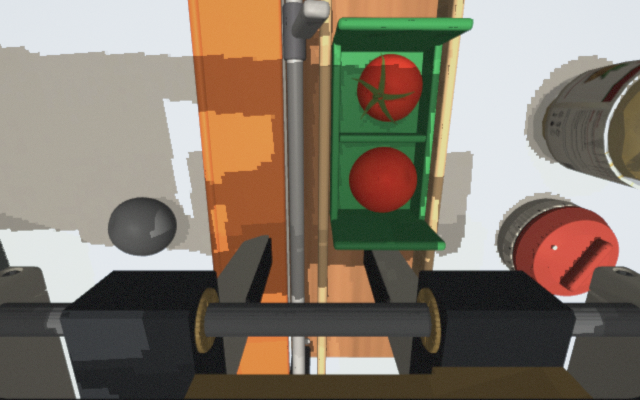

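Call:
step_arm:
  commands:
    - [[0, 0, -5, 0, 0, 0], [0, 0, -11, 0, 0, 0], [0, 0, -18, 0, 0, 0], [0, 0, -26, 0, 0, 0], [0, 0, -34, 0, 0, 0], [0, 0, -42, 0, 0, 0], [0, 0, -49, 0, 0, 0], [0, 0, -55, 0, 0, 0]]

```text
time: 4.8
tcp_pos: [0.589, 0.1235, 0.0426]
ee_rot: [0.484, 0.516, 0.483, -0.516]
ft_force: [-0.5, -4.5, 4.5]
grip_width: 0.558
```

```bash
python3 go.py 14,36,43; python3 - <<'E'
from h import *
for n in("side","wrist"):
    im=arm.get_image(n)[:,:,::-1]
    if n=="side": im=cv2.resize(im[110:260,220:420],None,fx=4,fy=4)
    cv2.imwrite(f"pics/{n}5.png",im)
E
```

```text
t 4.8 lane [-56.5  36.3  42.6] F [-0.5 -4.5  4.5] grip 0.558 q [ 0.02  0.51  1.62 -0.    1.01  0.09]
rot [ 0.002  0.001 -0.002]
(14.0, 36.0, 43.0) [ -0.5   0.4 -70.5]
```

View pics/side5.png

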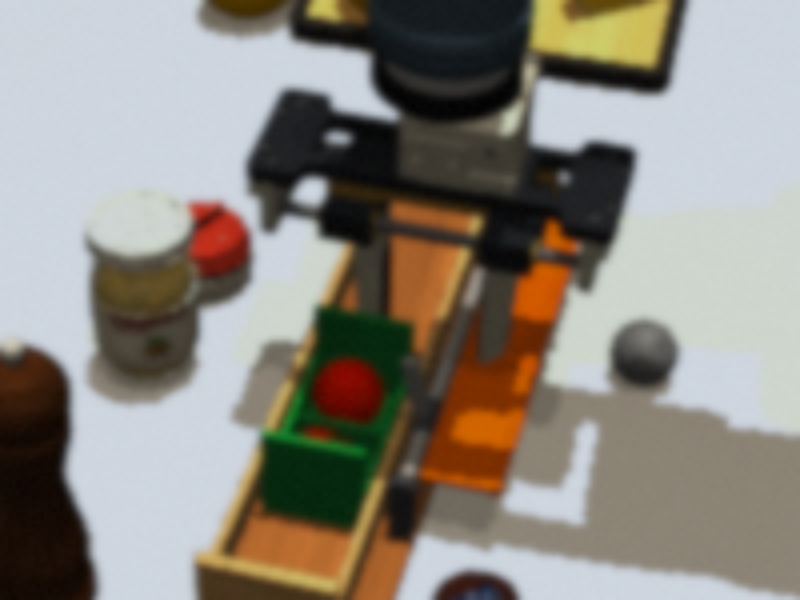

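View pics/wrist5.png

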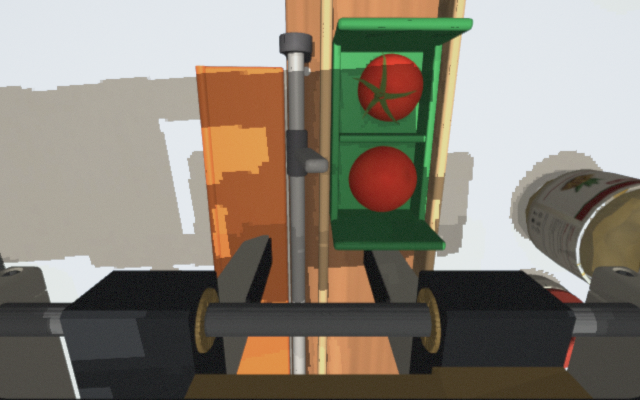

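Call:
step_arm:
  commands:
    - [[0, 0, -5, 0, 0, 0], [0, 0, -11, 0, 0, 0], [0, 0, -18, 0, 0, 0], [0, 0, -26, 0, 0, 0], [0, 0, -34, 0, 0, 0], [0, 0, -42, 0, 0, 0], [0, 0, -50, 0, 0, 0], [0, 0, -56, 0, 0, 0]]

```text
time: 5.57
tcp_pos: [0.5925, 0.1815, 0.0425]
ee_rot: [0.484, 0.517, 0.483, -0.515]
ft_force: [-0.1, -5.1, 3.2]
grip_width: 0.56
```

```bash
python3 go.py 14,36,43; python3 - <<'E'
from h import *
for n in("side","wrist"):
    im=arm.get_image(n)[:,:,::-1]
    if n=="side": im=cv2.resize(im[110:260,220:420],None,fx=4,fy=4)
    cv2.imwrite(f"pics/{n}6.png",im)
E
```

```text
t 5.57 lane [ 1.5 36.6 42.5] F [-0.1 -5.1  3.2] grip 0.56 q [0.12 0.54 1.57 0.   1.03 0.18]
rot [ 0.002 -0.001 -0.002]
(14.0, 36.0, 43.0) [ -0.5   0.7 -12.5]
```

View pics/side6.png

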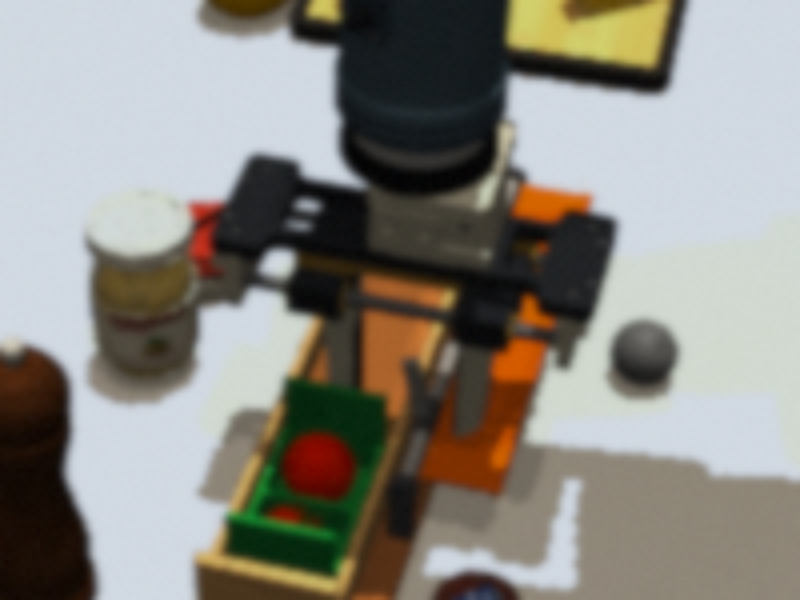

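View pics/wrist6.png

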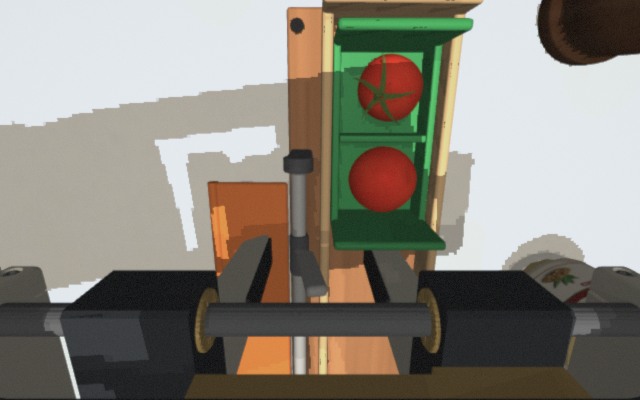

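Call:
step_arm:
  commands:
    - [[0, 0, -3, 0, 0, 0], [0, 0, -6, 0, 0, 0], [0, 0, -8, 0, 0, 0], [0, 0, -10, 0, 0, 0], [0, 0, -11, 0, 0, 0], [0, 0, -12, 0, 0, 0]]

```text
time: 6.17
tcp_pos: [0.5931, 0.192, 0.0425]
ee_rot: [-0.484, -0.516, -0.483, 0.516]
ft_force: [-2.3, -15.3, 5.6]
grip_width: 0.559
```

Call:
step_arm:
  commands:
    - [[0, 0, -1, 0, 0, 0], [0, 0, -2, 0, 0, 0], [0, 0, -3, 0, 0, 0]]

```text
time: 6.42
tcp_pos: [0.593, 0.1919, 0.0426]
ee_rot: [-0.485, -0.515, -0.482, 0.518]
ft_force: [-2.2, -17.3, 6.9]
grip_width: 0.558
```

```bash
python3 go.py -40,36,43; python3 - <<'E'
from h import *
for n in("side","wrist"):
    im=arm.get_image(n)[:,:,::-1]
    if n=="side": im=cv2.resize(im[160:290,220:380],None,fx=4.5,fy=4.5)
    cv2.imwrite(f"pics/{n}7.png",im)
E
```

```text
t 6.42 lane [12.  36.9 42.6] F [ -2.2 -17.3   6.9] grip 0.558 q [ 0.14  0.55  1.56 -0.01  1.04  0.21]
rot [ 0.002  0.006 -0.   ]
(-40.0, 36.0, 43.0) [-0.1  0.8 52. ]
```

View pics/side7.png

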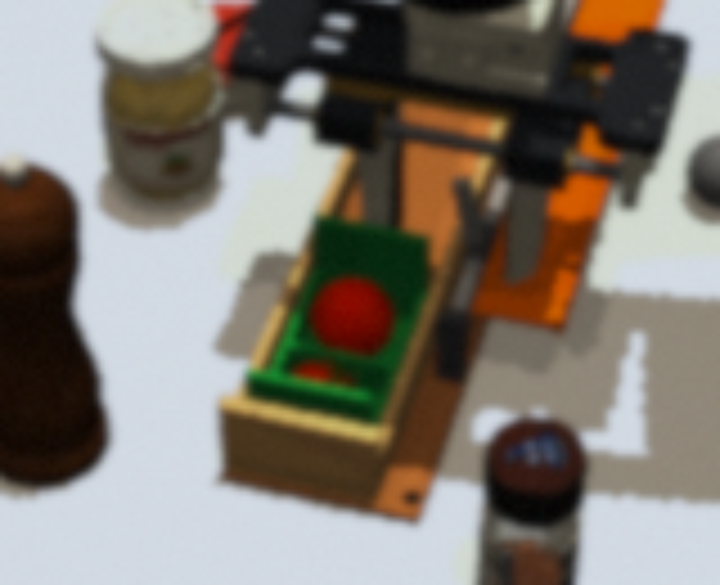

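View pics/wrist7.png

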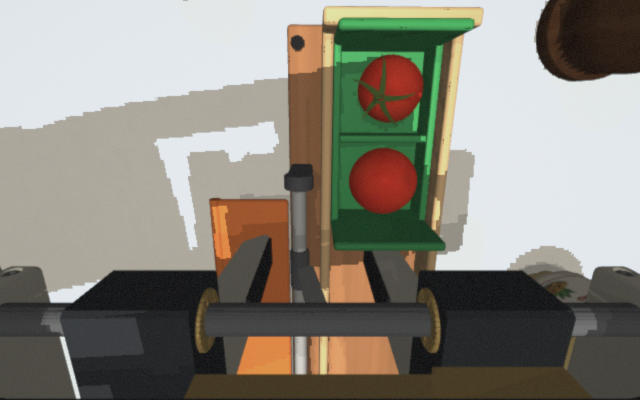

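Call:
step_arm:
  commands:
    - [[0, 0, 4, 0, 0, 0], [0, 0, 10, 0, 0, 0], [0, 0, 18, 0, 0, 0], [0, 0, 27, 0, 0, 0], [0, 0, 36, 0, 0, 0], [0, 0, 44, 0, 0, 0], [0, 0, 50, 0, 0, 0], [0, 0, 50, 0, 0, 0]]

```text
time: 7.18
tcp_pos: [0.5895, 0.1403, 0.0428]
ee_rot: [-0.485, -0.515, -0.481, 0.518]
ft_force: [0.6, -2.4, 2.4]
grip_width: 0.56
```

Call:
step_arm:
  commands:
    - [[-5, 0, 0, 0, 0, 0], [-12, 0, 0, 0, 0, 0], [-20, 0, 0, 0, 0, 0], [-29, 0, 0, 0, 0, 0], [-38, 0, 0, 0, 0, 0], [-50, 0, 0, 0, 0, 0], [-65, 0, 0, 0, 0, 0], [-80, 0, 0, 0, 0, 0]]

```text
time: 7.85
tcp_pos: [0.5892, 0.1411, 0.124]
ee_rot: [-0.485, -0.514, -0.482, 0.518]
ft_force: [0.3, 0.4, 0.0]
grip_width: 0.561
```

Call:
step_arm:
  commands:
    - [[-20, 0, 10, 0, 0, 0], [-45, 0, 30, 0, 0, 0], [-75, 0, 55, 0, 0, 0], [-100, 0, 85, 0, 0, 0], [-110, 0, 115, 0, 0, 0], [-110, 0, 145, 0, 0, 0], [-110, 0, 170, 0, 0, 0], [-110, 0, 170, 0, 0, 0]]

```text
time: 8.52
tcp_pos: [0.5778, -0.0319, 0.2364]
ee_rot: [-0.485, -0.515, -0.48, 0.519]
ft_force: [-0.2, 0.8, -0.0]
grip_width: 0.564
```

```bash
python3 go.py; python3 - <<'E'
from h import *
for n in("side","top"):
    im=arm.get_image(n)[:,:,::-1]
    if n=="side": im=cv2.resize(im[160:290,220:380],None,fx=4.5,fy=4.5)
    if n=="top": im=cv2.resize(im[140:290,175:375],None,fx=4,fy=4)
    cv2.imwrite(f"pics/{n}8.png",im)
E
```

```text
t 8.52 lane [-212.4   37.   236.4] F [-0.2  0.8 -0. ] grip 0.564 q [-0.24  0.3   1.44 -0.01  1.4  -0.17]
rot [-0.003  0.009 -0.001]
```

View pics/side8.png

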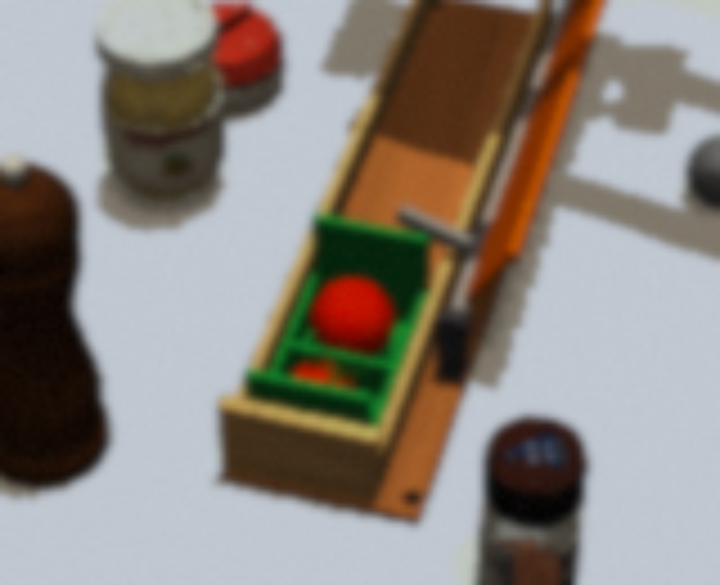

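View pics/top8.png

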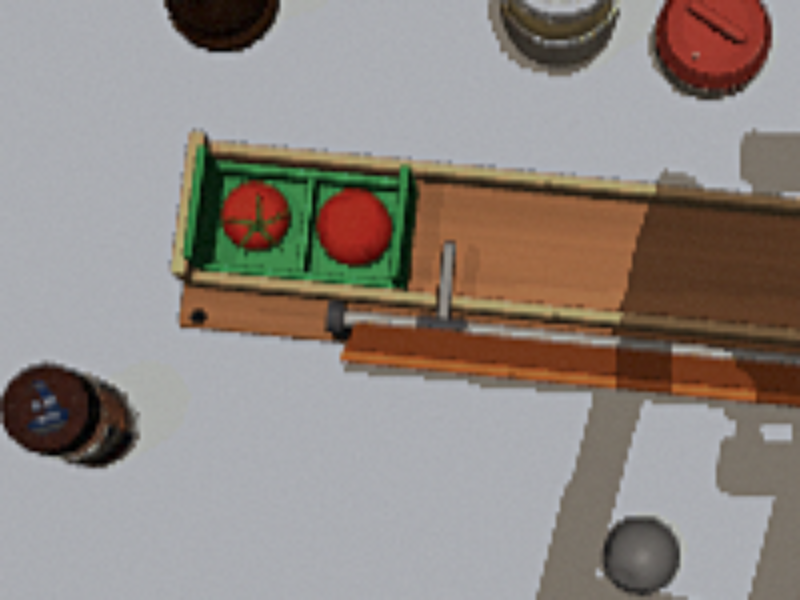

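```bash
python3 -c "
from bench import arm
print(arm.close_job())"
```

```text
the job is handed in; nothing more can be done
None
```

The green rack is home against the end stop, the gate has dropped shut behind it, and the job is handed in. It took about 8.6 s of the 37 s allowed.

- **Paddle:** one fingertip pressed the paddle down to about 43 mm, which raised the gate to about 0.9–0.95 rad, judged from the side picture. It was held there through the whole push.
- **Push:** the other finger slid the rack about 157 mm. Friction was about 5 N. At the stop the force rose to about 17 N and the rack stopped moving.
- **Release:** I drew the fingers back about 50 mm with the gate still up, so they were clear of the leaf. Then I lifted them straight up to let the gate fall.

**Last checks:** the side and top pictures show:
- The rack's front panel is flush with the stop.
- Both tomatoes are in their cells.
- The leaf is down behind the rack, and the paddle is back at its shut slant.
- The jars, mill and timer in view are where they were.
- The force reading is about zero and the arm is clear.

**Disagreement:** my fitted lane position was off from the rack by up to 4 mm sideways, and the lane's entry end by about 2.5 pixels. I allowed for this when placing the fingers, and it made no difference to the result.

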